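Tag on the post, dial the lock open, hold up its shackle

TASK

Book the lock out: first hang the metal tag by its eye on the upright post, all the way down, and let go of it. Then turn the lock's dial, feeling it click from notch to notch, until its pointer rests at the index mark beside the shackle; only there will the shackle come out, so do not force it. Pull the shackle straight up out of the lock and finish holding it motionless, legs down and well clear above the lock, for a colleague to take; leave the dial at its mark and do not knock the other things about.

Things in the scene. Friction and masses are not known exactly. Their poses are not given: they have to be found in the camera images.
- lock: Grey lock housing fixed to the bench, 170 x 112 mm, 45 mm high. Origin on the bench under the dial's axis, z up, +x towards the shackle; spans x -56..114 mm, y +-56 mm. On top at x = -50 mm a small detent block, 18 mm wide, reaches 55 mm above the bench. The small raised index mark is on top at x = 41 mm, between the dial and the shackle's slot.
- dial (a joint): Dial angle, rad, anticlockwise from above positive, range -0.8..1.75. At 0 the pointer is at the index mark (lock's +x) and the shackle is free (within 0.12); elsewhere a ring inside blocks it. A notch every 0.349 rad (one at 0): a sprung detent clicks in (0.1 N m to pass) and centres the dial once let go. It starts 2 to 4 notches on the positive side, so turn it clockwise.
- dial_grip (a point): Point on the dial's axis 70 mm above the bench, mid height of its round black fluted knob: diameter 40 mm, from 51 mm to 85 mm above the bench. Under the knob is a ridged skirt 75 mm in diameter whose top is 51 mm above the bench; the light pointer line runs along the skirt's and the knob's top.
- shackle: Loose steel U, 0.1-0.21 kg, 100 mm tall, bar 10 mm thick, standing in openings 42 mm deep, 1.5 mm play. Origin midway between the leg ends, z up; legs at x = +-18 mm. Starts at (80, 0, 3) mm in the lock's frame, parallel to it: crown top 103 mm above the bench. The leg near the dial has a foot lug 8 mm high, 16 mm towards the dial, which comes up through the slot.
- shackle_crown (a point): Middle of the shackle's crown: a level bar 10 mm thick, straight for 24 mm along the shackle's x; take it from above with the fingers closing along the shackle's y.
- tag: Loose aluminium tag lying flat, 90 x 40 x 6 mm, about 60 g, with an eye 20 mm in diameter at one end and a black upright grip rib at the other. Origin centre of underside, x along its length towards the eye. Eye centre at x = 25 mm.
- tag_eye (a point): Centre of the tag's eye, 3 mm above the tag's underside.
- tag_grip (a point): Top-middle of the tag's grip rib, 32 mm above the underside (4 mm below the rib's top); rib 26 mm long (tag x), 12 mm thick (tag y), from 6 to 36 mm above the underside, 53 mm from the eye's centre.
- tag_post: Fixed round steel post 9 mm in diameter with a domed tip 60.5 mm above the bench, on a foot disc 60 mm in diameter and 6 mm high. Origin on the bench on the axis.
- post_seat (a point): On the post's axis at the top of its foot disc, 6 mm above the bench.
- tape_black: Bystander: roll of black tape, 53 mm across, 19 mm high; origin under its middle.
- petri_dish: Bystander: petri dish, 60 mm across, 14 mm high; origin under its middle.
- vial_big: Bystander: standing capped vial, 27 mm across, 73 mm high; origin under its middle.
- slide_box: Bystander: closed blue slide box, 95 x 100 x 36 mm; origin under its middle.
- tape_masking: Bystander: roll of masking tape, 104 mm across, 25 mm high; origin under its middle.
There are look-alikes about, which are no part of the job. Leave any pink look-alike of the tag_post alone.

How it is judged:
By the outcome, as a careful person would: the job done as asked, in the order asked, and still so for the second after the job is handed in, while the arm keeps its last pose, push and grip.
It also fails if it takes over 64 s, if anything falls off the work surface, if the arm or the gripper's body presses on something with over 40 N, if the wrist force passes 120 N, or if a joint passes its speed limit or range.

ROBOT

A 6-joint arm with a two-finger parallel gripper is mounted at the origin on a cart in front of the work surface, level with it; the furniture and walls round the work are solid. World frame = base frame: x ahead of the robot, y to its left, z up, the work surface at z = 0. Lengths are in m, angles in rad, forces in N, time in s.
With the tool pointing down it reaches from about 0.3 to 0.775 m from the base axis. Payload 14.6 kg.
Tool frame: the origin (TCP) lies at the very end of the fingers, on their centre line; the grasp point (between the pads) lies 19 mm behind it; z points along the fingers, y is the line along which they close (so a half turn about z gives the same grasp; the last joint's range is limited). The gripper opens to 94 mm and grips with 3 to 60 N. Pads are 16 mm wide; open, the fingers measure 119 mm over their backs; the gripper's body (75 mm by 177 mm) begins 78 mm behind the grasp point.
Start: joints at [-1.341, 0.3, 1.521, -0, 1.321, -0.067], TCP at [0.161, -0.526, 0.205] pointing down, gripper open.
Joint ranges: [-3.03, 3.03], [-0.79, 2.21], [0.23, 2.52], [-1.04, 4.18], [0, 3.07], [-2.55, 2.55]. Speed limits (rad/s): [2.22, 2.22, 2.57, 3.14, 3.14, 3.14].

INTERFACE

Orientations are given as [roll, pitch, yaw] about the fixed x, y, z axes, in that order (R = Rz(yaw) Ry(pitch) Rx(roll)).
In Python, from rig import manip, vision gives the robot as it stands. The module is installed in compiled form; this text tells all that it offers.
- The arm moves only by the tool servo_tool, never from a script. Its argument "deltas" is a list that holds one entry, the list of rows, each a list of 7 numbers: the opening, from -1 (shut) to 1 (fully open), then the shift along the world's x, y, z in units of 50 mm (1.0 is 50 mm), then the turn, a rotation vector about the world's x, y, z in units of 10 degrees (1.0 is 10 degrees). In form: [[[claw, tx, ty, tz, wx, wy, wz], ...]]. A call has 1 to 5 rows; each row shifts and turns the commanded pose from where the row before left it; what a row does not reach is not made up. A row lasts 1/8 s, in which the tool goes at most 62.5 mm and 10.7 degrees, less where a joint would pass 70% of its speed; a pose out of reach is approached as far as the arm can. A call is refused whole if a number of a shift passes 1 or a number of a turn 1, either way. A call with a gripper value outside its range is refused whole. The fingers move at their own pace and stop on an object; "squeeze" is the grip in N (left out, the last holds). Time passes only in rows, so rows that do not move let the fingers close. It gives the time, the measured TCP pose, the force, the opening and the grip force at its end, in the units of the state.
- manip.get_obs(): the state, without advancing time (a new reading comes with each control period).
- vision.capture(name): name is "scene" or "top"; returns the picture (420x560x3 uint8, red, green, blue); there is no depth.
- vision.calibration(name): a dict with "mtx" (3x3 intrinsics, pixels), "rvec" (rotation vector, rad) and "tvec" (3), from world to camera coordinates, as OpenCV has them. Camera axes: x right, y down, z forward; pixel columns grow to the right and rows downward; lengths in m; the calibration is good to about 2 mm. A picture is of the moment at which its call begins. calibration takes no time and is no camera call.
- manip.finish_job(): hands the job in; it is judged then, once.
The state is a dict: "t": time; "joints": joint angles; "dq": joint speeds; "tau": joint torques, N m; "position": TCP position; "ee_rot": TCP orientation; "contact_force": force on the tool from outside, world axes, zero at the start; "moment": the same for the moment, N m; "finger_gap": finger opening in m; "finger_force": force on a finger pad.
Only numpy, scipy, OpenCV 4.12 (cv2) and the standard library are available. Lean on these libraries where they do the work, as an engineer would, in place of code of your own. Each camera call takes 0.05 s, during which the arm holds its last target. There are 200 camera calls.

## Working session

There is one attempt and no reset: what is moved stays moved. The work goes in short steps, Python scripts to look and compute and a tool call to move; the robot and the scene stay as the last step left them, time stands still between calls to the robot, and variables do not carry over. Pictures are saved under pics/ and viewed, at most 10 in all, crops included, and the job is handed in when it is done.

Besides the shell and the picture viewer there is one more tool, called after "Call:" as name(argument=value, ...), one argument or row to a line, values as JSON. servo_tool: Moves the arm, as the interface text tells. Its arguments: {"type":"object","properties":{"deltas":{"type":"array"},"squeeze":{"type":"number"}},"required":["deltas"]}

```bash
mkdir -p pics; cat > h.py <<'E'
import numpy as np, cv2
from rig import manip, vision
def cal(n):
    c=vision.calibration(n); K=np.array(c["mtx"],float); r=np.array(c["rvec"],float).reshape(3); t=np.array(c["tvec"],float).reshape(3)
    return K,r,t
def cast(n,uv,z):
    K,r,t=cal(n); R=cv2.Rodrigues(r)[0]; C=-R.T@t
    uv=np.atleast_2d(uv).astype(float); d=np.c_[uv,np.ones(len(uv))]@np.linalg.inv(K).T@R
    return C+d*((z-C[2])/d[:,2])[:,None]
def proj(n,P):
    K,r,t=cal(n); return cv2.projectPoints(np.atleast_2d(P).astype(float),r,t,K,None)[0][:,0]
def snap(n,f):
    im=vision.capture(n); cv2.imwrite("pics/"+f,im[:,:,::-1]); return im
E
python3 - <<'E'
from h import *
for n in("top","scene"):
    im=snap(n,n+"0.png"); K,r,t=cal(n); print(n,K[0,0],-cv2.Rodrigues(r)[0].T@t)
o=manip.get_obs(); print(o)
E
```

```text
top 460.77488454993863 [0.44074105 0.06005301 1.39055363]
scene 424.5489667701627 [0.1244901  0.62056773 0.68396315]
{'t': 0.1, 'joints': array([-1.34063869e+00,  3.00365993e-01,  1.52152056e+00, -6.60241691e-05,
        1.32068354e+00, -6.66251641e-02]), 'dq': array([ 0.00099345, -0.00149123, -0.00291291,  0.00026767, -0.00063584,
       -0.00015727]), 'tau': array([ 1.99938469e-03, -5.32638788e+01, -3.53278363e+01,  7.09833833e-02,
        2.35228508e-02, -5.18824459e-05]), 'position': array([ 0.16075901, -0.52573815,  0.20496958]), 'ee_rot': array([-3.14061313e+00, -1.26197720e-06,  2.96799178e-01]), 'contact_force': array([ 0.02970462, -0.08513023,  0.07782834]), 'moment': array([-0.01906471, -0.04227549, -0.0241237 ]), 'finger_force': 0.0, 'finger_gap': 0.09389260039281108}
```

View pics/top0.png

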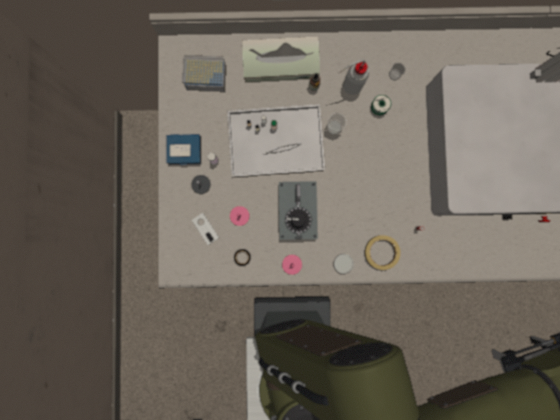

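View pics/scene0.png

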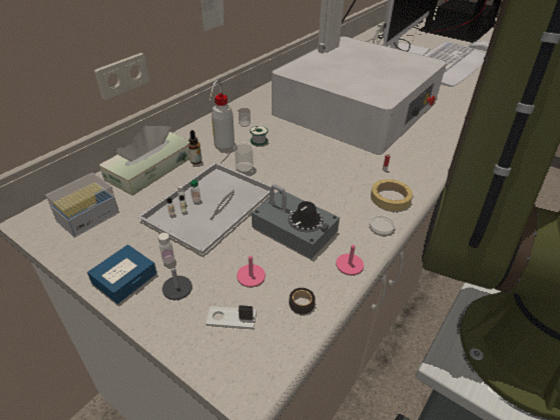

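The top view shows the lock at about (297,212) with the dial at (298,219) and the shackle at (298,192). The tag is at (205,229), with its black rib near (210,237), and the grey post is at (201,184). The pink posts at (240,216) and (292,264) are decoys. In the scene view the tag is at (232,317), the post at (176,285), and the dial at (306,215).

```bash
cat > crops.py <<'E'
from h import *
import sys
a=cv2.imread("pics/top0.png"); b=cv2.imread("pics/scene0.png")
def crop(im,x,y,w,h,s): return cv2.resize(im[y:y+h,x:x+w],None,fx=s,fy=s,interpolation=cv2.INTER_CUBIC)
A=crop(a,150,140,200,150,4)
cv2.imwrite("pics/topc.png",A)
cv2.imwrite("pics/scenec.png",crop(b,140,170,200,150,4))
print(proj("top",[[.3,0,0],[.4,0,0],[.3,.1,0]]))
g=lambda n,uv,z:print(uv,np.round(cast(n,uv,z),4).tolist())
g("top",[201,185],0);g("top",[297,212],.045);g("top",[298,219],.07);g("top",[205,229],.006)
g("scene",[177,288],0.006);g("scene",[218,317],.006)
E
python3 crops.py
```

```text
[[298.81937982 286.59565482]
 [298.08373375 252.91371953]
 [265.31773028 287.21349179]]
[201, 185] [[0.6105, 0.2903, 0.0]]
[297, 212] [[0.5204, 0.0025, 0.045]]
[298, 219] [[0.4987, 0.0011, 0.07]]
[205, 229] [[0.4767, 0.278, 0.006]]
[177, 288] [[0.6066, 0.2937, 0.006]]
[218, 317] [[0.4938, 0.2946, 0.006]]
```

View pics/topc.png

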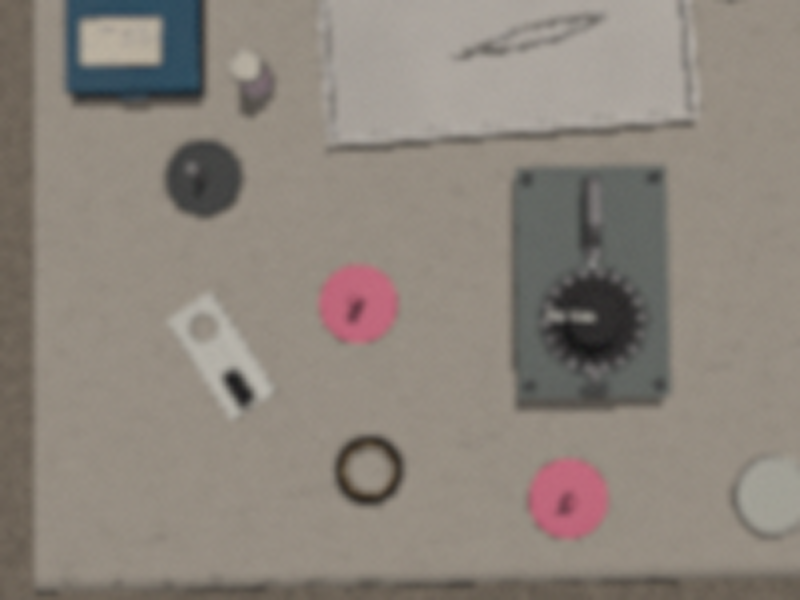

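View pics/scenec.png

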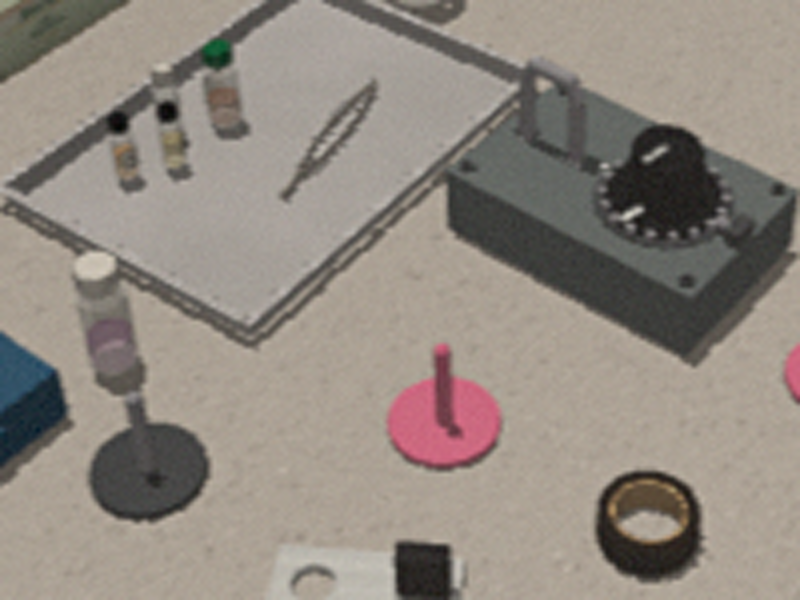

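```bash
cat > meas.py <<'E'
from h import *
a=cv2.imread("pics/top0.png").astype(np.uint8); b=cv2.imread("pics/scene0.png")
def comp(m,x,y,w,h):
    z=np.zeros_like(m,np.uint8); z[y:y+h,x:x+w]=m[y:y+h,x:x+w]
    c=max(cv2.findContours(z,cv2.RETR_EXTERNAL,cv2.CHAIN_APPROX_NONE)[0],key=cv2.contourArea); return c[:,0].astype(float)
def up(im,x,y,w,h,s=6):
    return cv2.resize(im[y:y+h,x:x+w],None,fx=s,fy=s,interpolation=cv2.INTER_CUBIC)
def back(c,x,y,s=6): return (c+.5)/s-.5+[x,y]
def reg(im,f,x,y,w,h):
    u=up(im,x,y,w,h); return back(comp(f(u).astype(np.uint8),0,0,*u.shape[1::-1]),x,y)
R=lambda v:np.round(v,4).tolist()
dark=lambda th:(lambda u:u.mean(2)<th)
bright=lambda th:(lambda u:u.mean(2)>th)
def circ(n,c,z):
    P=cast(n,c,z)[:,:2].astype(np.float32); (x,y),r=cv2.minEnclosingCircle(P); e=cv2.fitEllipse(P); return R([*e[0],e[1][0]/2,e[1][1]/2])
def rect(n,c,z):
    P=cast(n,c,z)[:,:2].astype(np.float32); e=cv2.minAreaRect((P*1000)); return R([*e[0],*e[1],e[2]])
print("post top",circ("top",reg(a,dark(100),185,168,32,34),.006))
print("post scene",circ("scene",reg(b,dark(75),158,275,40,30),.006))
print("tag",rect("top",reg(a,bright(162),186,208,36,42),.006))
print("rib top",rect("top",reg(a,dark(80),196,225,24,22),.036))
print("tag sc",rect("scene",reg(b,bright(155),195,300,70,35),.006))
print("lock",rect("top",reg(a,lambda u:u.mean(2)<105,270,175,56,75),.045))
print("knob",circ("top",reg(a,dark(45),278,202,40,36),.085))
k=up(a,278,176,40,66)
hs=cv2.cvtColor(a,cv2.COLOR_BGR2GRAY)
print(hs[225:246,200:220][::3,::2]); print(hs[205:235,282:316][::3,::2])
E
python3 meas.py
```

```text
post top [0.6124, 0.2909, 0.0287, 0.0292]
post scene [0.6074, 0.293, 0.0282, 0.0301]
tag [478.5592, 278.7479, 88.8804, 38.2866, 32.5102]
rib top [453.6246, 260.9694, 25.0416, 10.7475, 32.4057]
tag sc [479.4106, 281.7239, 137.8642, 78.7601, 37.6478]
lock [521.0981, 3.3479, 113.3733, 176.2203, 89.8018]
knob [0.4934, 0.0011, 0.0225, 0.0249]
[[156 165 175 176 178 165 144 142 143 142]
 [177 174 177 174 178 179 161 143 141 139]
 [173 176 178 170 156 173 179 163 143 140]
 [154 175 168  86  39  94 169 180 159 140]
 [142 154 176 144  55  37  95 171 179 147]
 [141 140 153 176 143  60  96 145 146 141]
 [143 141 141 154 169 141 137 140 141 143]]
[[101 101 100 100 100 100  97  94 119  94  98  99 101 101 101 102 101]
 [100 100 100  99  92  85  83  92  73  90  75  96  94  99 100 100 100]
 [100 100  96  88  70  68  45  45  44  46  49  57  84  92  98 101 100]
 [102  97  79  66  52  44  42  45  47  45  46  43  48  77  94  98 101]
 [100  91  94  98  73  66  74  72  58  46  44  41  43  53  77  93  99]
 [102  94 100  88  81  58  84  96  77  46  47  44  45  51  78  88  99]
 [101  90  68  59  41  26  41  43  45  45  45  40  44  63  94  96 100]
 [ 98  97  82  67  54  32  26  24  28  27  31  42  58  84  84  99 100]
 [100  99  97  88  68  68  55  42  38  49  50  75  73  88 100 101  99]
 [ 98  97  98  99  95  91  74  93 101  96  87  85  95 100 100 101  98]]
```

Call:
servo_tool(
  deltas=[
    [[0, 0.29, 0.79, 0, 0, 0, 0.078], [0, 0.29, 0.79, 0, 0, 0, 0.078], [0, 0.29, 0.79, 0, 0, 0, 0.078], [0, 0.29, 0.79, 0, 0, 0, 0.078], [0, 0.29, 0.79, 0, 0, 0, 0.078]],
  ],
  squeeze=20,
)

```text
t: 0.72
position: [0.2335, -0.327, 0.2052]
ee_rot: [-3.141, -0.0, 0.365]
contact_force: [0.3, -0.2, 0.9]
finger_gap: 0.0485
finger_force: 0.0
```

Call:
servo_tool(
  deltas=[
    [[0, 0.29, 0.79, 0, 0, 0, 0.078], [0, 0.29, 0.79, 0, 0, 0, 0.078], [0, 0.29, 0.79, 0, 0, 0, 0.078], [0, 0.29, 0.79, 0, 0, 0, 0.078], [0, 0.29, 0.79, 0, 0, 0, 0.078]],
  ],
)

```text
t: 1.35
position: [0.306, -0.1296, 0.2054]
ee_rot: [3.141, -0.0, 0.433]
contact_force: [0.8, -0.2, -0.2]
finger_gap: 0.0469
finger_force: 0.0
```

Call:
servo_tool(
  deltas=[
    [[0, 0.29, 0.79, 0, 0, 0, 0.078], [0, 0.29, 0.79, 0, 0, 0, 0.078], [0, 0.29, 0.79, 0, 0, 0, 0.078], [0, 0.29, 0.79, 0, 0, 0, 0.078], [0, 0.29, 0.79, 0, 0, 0, 0.078]],
  ],
)

```text
t: 1.98
position: [0.3785, 0.068, 0.2054]
ee_rot: [3.142, 0.0, 0.502]
contact_force: [-0.2, -1.0, 0.2]
finger_gap: 0.0469
finger_force: 0.0
```

Call:
servo_tool(
  deltas=[
    [[0, 0.29, 0.79, -0.4, 0, 0, 0.078], [0, 0.29, 0.79, -0.4, 0, 0, 0.078], [0, 0.29, 0.79, -0.4, 0, 0, 0.078], [0, 0.29, 0.79, -0.4, 0, 0, 0.078], [0, 0.29, 0.79, -0.4, 0, 0, 0.078]],
  ],
)

```text
t: 2.6
position: [0.451, 0.2654, 0.1045]
ee_rot: [-3.142, 0.0, 0.57]
contact_force: [-0.0, 0.1, 0.9]
finger_gap: 0.0471
finger_force: 0.0
```

Call:
servo_tool(
  deltas=[
    [[0, 0.07, -0.06, -0.7, 0, 0, 0], [0, 0, 0, -0.7, 0, 0, 0], [0, 0, 0, -0.41, 0, 0, 0], [-0.4, 0, 0, 0, 0, 0, 0], [-0.6, 0, 0, 0, 0, 0, 0]],
  ],
  squeeze=15,
)

```text
t: 3.22
position: [0.4547, 0.2612, 0.0158]
ee_rot: [3.141, -0.001, 0.569]
contact_force: [0.4, 0.6, -0.4]
finger_gap: 0.0304
finger_force: 0.0
```

Call:
servo_tool(
  deltas=[
    [[-1, 0, 0, 0, 0, 0, 0], [-1, 0, 0, 0, 0, 0, 0], [-1, 0, 0, 0, 0, 0, 0]],
  ],
)

```text
t: 3.6
position: [0.4547, 0.2612, 0.0157]
ee_rot: [3.141, -0.001, 0.569]
contact_force: [-1.1, -0.0, 6.7]
finger_gap: 0.0119
finger_force: 15.0
```

Call:
servo_tool(
  deltas=[
    [[-1, 0, 0, 0.1, 0, 0, 0], [-1, 0, 0, 0.5, 0, 0, 0], [-1, 0.2, 0, 0.5, 0, 0, 0], [-1, 0.5, 0, 0.5, 0, 0, 0], [-1, 0.5, 0, 0, 0, 0, 0]],
  ],
  squeeze=30,
)

```text
t: 4.22
position: [0.5159, 0.2615, 0.0974]
ee_rot: [3.141, -0.004, 0.569]
contact_force: [-0.5, -0.8, -0.7]
finger_gap: 0.012
finger_force: 30.0
```

```bash
python3 - <<'E'
from h import *
im=snap("scene","s1.png");a=snap("top","t1.png")
A=lambda i,x,y,w,h,s:cv2.resize(i[y:y+h,x:x+w,::-1],None,fx=s,fy=s,interpolation=cv2.INTER_CUBIC)
L=A(im,140,210,130,130,3);T=A(a,170,150,130,130,3)
cv2.imwrite("pics/c1.png",np.hstack([L,T]))
o=manip.get_obs();p=o["position"];print(p,o["ee_rot"])
w=.569;e=p+[.053*np.cos(w),.053*np.sin(w),-.0157+.003-0.0]
print("eye pred",e,proj("scene",e),proj("top",e))
E
```

```text
[0.51589087 0.2608469  0.09539613] [ 3.14127314e+00 -1.26316211e-03  5.68142454e-01]
eye pred [0.5605402  0.28940276 0.08269613] [[190.46249161 271.9174047 ]] [[196.59238609 198.99459709]]
```

View pics/c1.png

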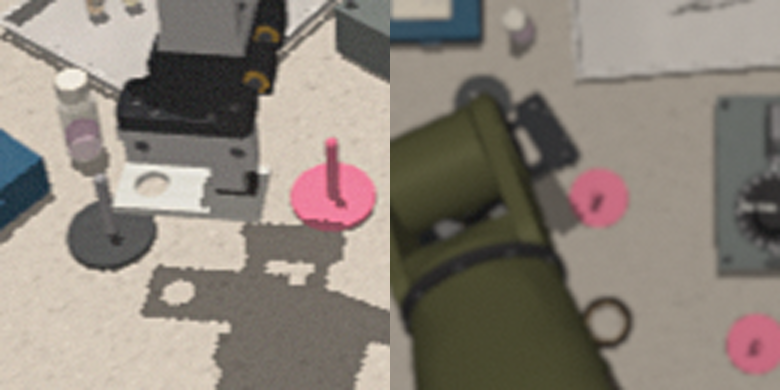

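The crop shows the tag held level. Its eye is at scene pixel (190.7, 271.3), against a prediction of (190.5, 271.9). The post tip is near (173, 269) and its disc centre near (177, 288).

```bash
python3 - <<'E'
from h import *
for P in ([.6074,.2930],[.6124,.2909],[.610,.292]):
    print(P,proj("scene",[[*P,.0605],[*P,.006]]).round(1).tolist(),proj("top",[[*P,.0605],[*P,.006]]).round(1).tolist())
b=cv2.imread("pics/s1.png");g=cv2.cvtColor(b,cv2.COLOR_BGR2GRAY);a=cv2.cvtColor(cv2.imread("pics/top0.png"),cv2.COLOR_BGR2GRAY)
print(g[262:292,166:186]); print(a[174:196,190:212])
E
```

```text
[0.6074, 0.293] [[173.2, 269.4], [177.0, 287.6]] [[196.6, 183.6], [199.8, 185.8]]
[0.6124, 0.2909] [[172.3, 267.6], [176.1, 285.8]] [[197.3, 181.9], [200.5, 184.2]]
[0.61, 0.292] [[172.7, 268.5], [176.5, 286.7]] [[197.0, 182.7], [200.1, 185.0]]
[[138 143 136 136 133 128 118 110 105 105 155 198 202 204 208 188 136 112
  113 115]
 [132 142 142 131 117 113 105 105 104 107 163 206 203 200 204 183 145 125
  120 117]
 [114 112 112 107 104 105 108 108 104 107 162 208 203 199 200 206 209 191
  178 168]
 [105 104 102 111 107 110 109 105 105 112 168 203 202 197 202 214 227 228
  230 230]
 [118 107 105 110 106 104 106 105 107 158 205 207 205 201 197 216 224 224
  226 227]
 [174 122 103 104 105 105 112 114 120 161 205 203 202 196 208 219 221 221
  222 223]
 [206 171 128 121 119 128 154 170 155 177 204 205 198 201 208 220 217 219
  219 213]
 [204 204 205 208 197 171 168 162 139 146 183 203 200 200 214 218 218 221
  218 185]
 [203 209 205 205 184 143 135 134 111 120 170 202 200 209 219 222 223 224
  211 156]
 [203 199 199 200 189 144  97  94  94 111 167 205 208 213 223 222 222 226
  202 147]
 [200
[... 3042 characters left out ...]
8  66  69  67  67  67  70  67
   73  99 128 141]
 [137 128 107  82  69  66  66  68  64  60  65  68  67  68  68  68  66  66
   79 108 135 143]
 [139 138 126 100  78  66  67  65  67  67  66  68  69  68  68  67  66  74
   92 120 139 144]
 [142 143 137 119  90  72  66  68  67  67  69  70  68  66  68  69  75  92
  115 134 143 143]
 [144 144 142 130 112  96  83  77  72  69  66  68  68  69  76  88 101 118
  135 142 143 142]
 [143 145 144 138 133 122 113 104  95  83  77  76  78  90 103 118 130 140
  144 144 142 141]
 [141 142 142 141 142 139 135 132 124 111 105 103 108 119 130 138 142 144
  144 142 140 138]
 [141 140 141 142 142 143 143 142 139 133 132 133 134 137 141 142 144 143
  143 141 140 139]]
```

Call:
servo_tool(
  deltas=[
    [[-1, 0.45, 0.03, 0, 0, 0, 0], [-1, 0.52, 0.03, 0, 0, 0, 0], [-1, 0, 0, 0, 0, 0, 0], [-1, 0, 0, -0.2, 0, 0, 0], [-1, 0, 0, 0, 0, 0, 0]],
  ],
)

```text
t: 4.95
position: [0.5616, 0.2639, 0.0838]
ee_rot: [-3.141, 0.002, 0.569]
contact_force: [0.1, 0.3, -0.1]
finger_gap: 0.0114
finger_force: 30.0
```

```bash
python3 - <<'E'
from h import *
im=snap("scene","s2.png")
cv2.imwrite("pics/c2.png",cv2.resize(im[240:310,140:240,::-1],None,fx=6,fy=6,interpolation=cv2.INTER_CUBIC))
o=manip.get_obs();p=o["position"];print(p,o["ee_rot"])
w=.569;e=p+[.053*np.cos(w),.053*np.sin(w),-.0157+.003]
print("eye pred",e,proj("scene",e))
E
```

```text
[0.56198328 0.26404966 0.08443277] [-3.14135091e+00  1.20742096e-03  5.69450309e-01]
eye pred [0.60663261 0.29260552 0.07173277] [[172.86139152 265.55419823]]
```

View pics/c2.png

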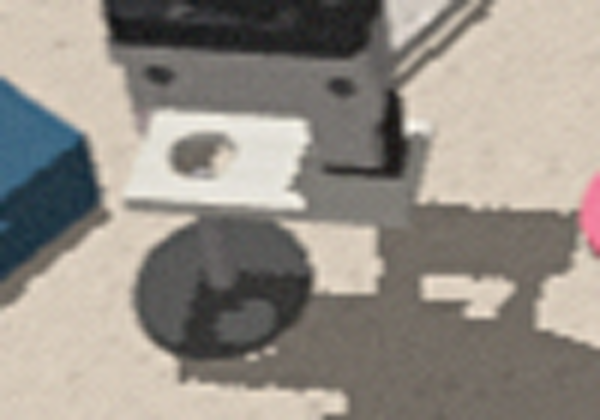

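```bash
python3 - <<'E'
from h import *
b=cv2.imread("pics/s2.png"); u=cv2.resize(b[256:276,160:190],None,fx=8,fy=8,interpolation=cv2.INTER_CUBIC)
m=(u.min(2)<190).astype(np.uint8)
for c in cv2.findContours(m,cv2.RETR_LIST,cv2.CHAIN_APPROX_NONE)[0]:
    if cv2.contourArea(c)>800 and len(c)<400:
        e=cv2.fitEllipse(c); px=(np.array(e[0])+.5)/8-.5+[160,256]; print(px,np.array(e[1])/8,cast("scene",px,.0747).round(4))
print(proj("scene",[[.6066,.2926,.0717],[.6086,.2926,.0717],[.6066,.2946,.0717]]))
E
```

```text
[172.79882145 265.29192638] [ 8.04353237 11.57717323] [[0.6049 0.2938 0.0747]]
[[172.87768558 265.57188368]
 [172.15875223 265.09392024]
 [172.09102193 266.18980221]]
```

The eye is about 3 mm short of the post in x, so I'll correct that and lower onto the post.

Call:
servo_tool(
  deltas=[
    [[-1, 0.05, -0.01, 0, 0, 0, 0], [-1, 0, 0, -0.15, 0, 0, 0], [-1, 0, 0, -0.15, 0, 0, 0], [-1, 0, 0, 0, 0, 0, 0]],
  ],
)

```text
t: 5.5
position: [0.5649, 0.2633, 0.0689]
ee_rot: [-3.141, 0.002, 0.569]
contact_force: [0.7, 0.7, 0.0]
finger_gap: 0.0117
finger_force: 30.0
```

```bash
python3 - <<'E'
from h import *
im=snap("scene","s3.png")
cv2.imwrite("pics/c3.png",cv2.resize(im[240:310,140:240,::-1],None,fx=6,fy=6,interpolation=cv2.INTER_CUBIC))
o=manip.get_obs();print(o["position"],o["contact_force"],o["moment"],o["ee_rot"])
E
```

```text
[0.56513767 0.26348296 0.06947479] [-0.22160808  0.37077979 -0.72427969] [-0.01509782 -0.01041403 -0.00298248] [-3.14141905e+00  8.27415897e-04  5.69039011e-01]
```

View pics/c3.png

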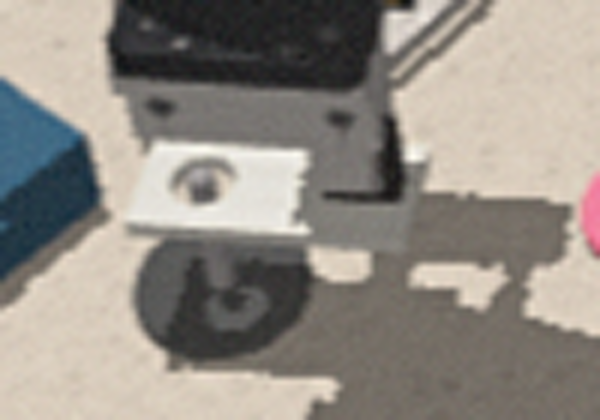

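The post tip is centred in the eye at crop pixel (204,185), so I'm lowering it all the way.

Call:
servo_tool(
  deltas=[
    [[-1, 0, 0, -0.25, 0, 0, 0], [-1, 0, 0, -0.25, 0, 0, 0], [-1, 0, 0, -0.25, 0, 0, 0], [-1, 0, 0, -0.15, 0, 0, 0], [-1, 0, 0, -0.04, 0, 0, 0]],
  ],
)

```text
t: 6.18
position: [0.5652, 0.2635, 0.0223]
ee_rot: [-3.141, 0.001, 0.569]
contact_force: [-0.0, -0.3, 0.1]
finger_gap: 0.0117
finger_force: 30.0
```

Call:
servo_tool(
  deltas=[
    [[-1, 0, 0, -0.02, 0, 0, 0], [-1, 0, 0, 0, 0, 0, 0]],
  ],
)

```text
t: 6.42
position: [0.5655, 0.2636, 0.0223]
ee_rot: [3.141, -0.001, 0.569]
contact_force: [0.0, -0.1, -1.3]
finger_gap: 0.0116
finger_force: 30.0
```

Call:
servo_tool(
  deltas=[
    [[-0.6, 0, 0, 0, 0, 0, 0], [-0.2, 0, 0, 0, 0, 0, 0], [-0.1, 0, 0, 0, 0, 0, 0], [-0.1, 0, 0, 0.4, 0, 0, 0], [-0.1, 0, 0, 0.8, 0, 0, 0]],
  ],
)

```text
t: 7.05
position: [0.5648, 0.2633, 0.0826]
ee_rot: [-3.141, 0.002, 0.569]
contact_force: [0.6, 0.4, -0.1]
finger_gap: 0.042
finger_force: 0.0
```

Call:
servo_tool(
  deltas=[
    [[-0.1, 0, -0.2, 0.8, 0, 0, 0], [-0.1, -0.2, -0.8, 0.8, 0, 0, 0], [-0.1, -0.2, -0.8, 0, 0, 0, 0], [-0.1, 0, 0, 0, 0, 0, 0]],
  ],
)

```text
t: 7.55
position: [0.5454, 0.1717, 0.1641]
ee_rot: [3.141, -0.002, 0.567]
contact_force: [0.2, 0.2, -0.8]
finger_gap: 0.0422
finger_force: 0.0
```

```bash
python3 - <<'E'
from h import *
im=snap("scene","s4.png"); a=snap("top","t4.png")
A=lambda i,x,y,w,h,s:cv2.resize(i[y:y+h,x:x+w,::-1],None,fx=s,fy=s,interpolation=cv2.INTER_CUBIC)
cv2.imwrite("pics/c4.png",np.hstack([A(im,150,230,100,100,4),A(im,245,170,100,100,4)]))
g=cv2.imread("pics/top0.png")
# skirt + knob in top image: bright teeth + dark -> everything differing from the lock grey near dial
n="top"
for P in ([.4935,.002],[.4955,.002]):
    print(P,"top",proj(n,[[*P,.085],[*P,.051]]).round(1).tolist(),"scene",proj("scene",[[*P,.085],[*P,.051]]).round(1).tolist())
E
```

```text
[0.4935, 0.002] top [[298.0, 220.6], [297.5, 221.1]] scene [[306.8, 207.0], [305.8, 218.6]]
[0.4955, 0.002] top [[298.0, 219.9], [297.4, 220.4]] scene [[306.0, 206.6], [305.1, 218.2]]
```

View pics/c4.png

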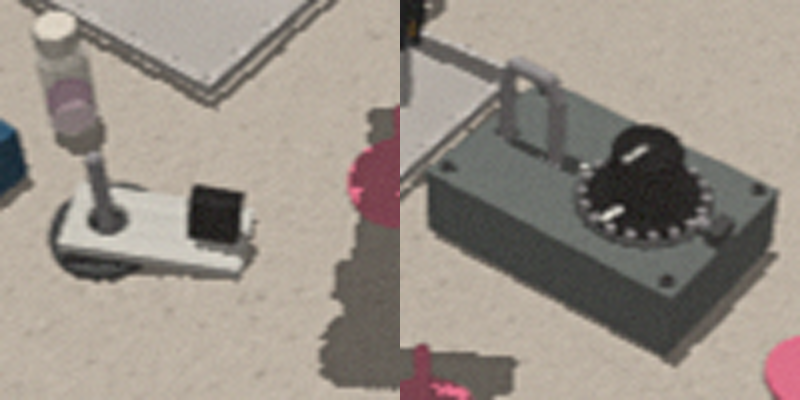

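The tag lies down over the post on its disc, with the eye around the post at crop pixel (105,215). The dial's skirt centre is near scene pixel (306,220), and the pointer still faces +y.

```bash
python3 - <<'E'
from h import *
a=cv2.imread("pics/top0.png"); b=cv2.imread("pics/s4.png")
def f(n,im,x,y,w,h,th,z):
    u=cv2.cvtColor(cv2.resize(im[y:y+h,x:x+w],None,fx=6,fy=6,interpolation=cv2.INTER_CUBIC),cv2.COLOR_BGR2GRAY)
    m=(u<th).astype(np.uint8); m=cv2.morphologyEx(m,cv2.MORPH_OPEN,np.ones((13,13)))
    c=max(cv2.findContours(m,cv2.RETR_EXTERNAL,cv2.CHAIN_APPROX_NONE)[0],key=cv2.contourArea)
    c=cv2.convexHull(c)[:,0]; px=(c+.5)/6-.5+[x,y]
    P=cast(n,px,z)[:,:2]; (q,r)=cv2.minEnclosingCircle((P*1000).astype(np.float32)); e=cv2.fitEllipse((P*1000).astype(np.float32))
    print(n,z,th,np.round(q,1),round(r,1),np.round(e[0],1),np.round(e[1],1),px.min(0).round(1),px.max(0).round(1))
for th in (75,85): f("top",a,280,202,36,36,th,.051)
for th in (60,70): f("scene",b,284,196,46,40,th,.051)
# shackle crown in top: bright blob ; and lock top face edges at several rows
g=cv2.cvtColor(a,cv2.COLOR_BGR2GRAY)
print(g[182:206,290:306])
print("lockcols",[ (r,[int(c) for c in np.where(np.abs(np.diff(g[r,270:325].astype(int)))>14)[0]+270]) for r in (186,195,228,236)])
print(proj("top",[[.576,.002,.103],[.60,.002,.045]]))
E
```

```text
top 0.051 75 [496.8   1. ] 35.8 [497.5   1.3] [67.1 70. ] [286.2 208.4] [309.1 230.6]
top 0.051 85 [496.1   1.8] 38.8 [496.6   1.8] [72.3 77.7] [284.8 207.9] [310.8 231.8]
scene 0.051 60 [502.8 -10.5] 46.4 [500.9  -8.8] [63.5 94.1] [291.8 201.2] [319.2 227.8]
scene 0.051 70 [501.4  -7.9] 49.5 [500.2  -7.4] [63.7 99.2] [291.6 201.2] [319.6 229.6]
[[105 107 106 107 106 107 107 106 105 105 105 105 105 105 104 105]
 [ 99  98  99  99  98  96  95  93  94  94  98 100 100  99  98 100]
 [ 99 100 100  99  96  87  83  88  94  94  95  99  99 100  99 100]
 [100 100 100 100  93  81  76  91 100 101  98 100 100 100 100  99]
 [100 101 103 100  92  79  76  95 111 109 102  99 100 100 101 101]
 [101 101 100 100  93  77  76  98 114 113 105 101  99 102 100 101]
 [101 101 102  99  90  74  73  97 115 114 103 100  99  99 100 102]
 [101 102 100  98  87  69  72  96 115 113 103  99 100  99 100 100]
 [101 102 101  98  85  67  71  97 113 115 103  98  99 100  99 100]
 [102 101 101  98  85  67  71  96 114 115 104  99 100 100  99  98]
 [100 100 101  97  86  67  71  96 114 115 105  98 101  99  99 100]
 [101 100 101  
[... 376 characters left out ...]
2  99  99]
 [102 101 100  98  85  64  55  59  63  69  84  96  99 100 101 100]
 [100 101 101  98  86  65  55  58  63  67  82  96 100 100 102 100]
 [ 99  99 100  98  86  68  62  68  74  79  87  94 100  99 102 100]
 [100 100  99  99  91  78  73  81  96  99  93  96  98 100  99  99]
 [ 99  99 100 100  97  85  81  91 107 108  96  95  99  99 100  99]
 [100 101  99 100  96  91  87 100 113 106  94  96 100  99  99 100]
 [100  99 100  99  97  92  94 113 119 103  94  95  98  99  99 101]]
lockcols [(186, [276, 277, 296, 297, 315, 316]), (195, [276, 277, 294, 296, 297, 316]), (228, [276, 277, 290, 316, 317]), (236, [277, 278, 279, 315, 316, 317])]
[[297.60309301 190.99014473]
 [296.57996163 184.94506772]]
```

Call:
servo_tool(
  deltas=[
    [[0.28, -0.25, -0.85, 0, 0, 0, 0.3], [0.28, -0.26, -0.85, 0, 0, 0, 0.3], [0.28, -0.25, -0.85, 0, 0, 0, 0.3], [0.28, -0.25, -0.85, 0, 0, 0, 0.35], [0.28, 0, 0, 0, 0, 0, 0]],
  ],
  squeeze=5,
)

```text
t: 8.28
position: [0.4948, 0.0025, 0.1623]
ee_rot: [3.142, -0.0, 0.786]
contact_force: [0.2, 0.6, 0.8]
finger_gap: 0.0603
finger_force: 0.0
```

Call:
servo_tool(
  deltas=[
    [[0.28, 0, 0, -0.6, 0, 0, 0], [0.28, 0, 0, -0.6, 0, 0, 0], [0.28, 0, 0, -0.6, 0, 0, 0], [0.28, 0, 0, -0.3, 0, 0, 0], [0.28, 0, 0, 0, 0, 0, 0]],
  ],
)

```text
t: 8.9
position: [0.4949, 0.0043, 0.0565]
ee_rot: [-3.141, 0.001, 0.788]
contact_force: [-1.4, 0.3, 0.0]
finger_gap: 0.0604
finger_force: 0.0
```

Call:
servo_tool(
  deltas=[
    [[0.0, 0, 0, 0, 0, 0, 0], [-0.15, 0, 0, 0, 0, 0, 0], [-0.3, 0, 0, 0, 0, 0, 0], [-0.3, 0, 0, 0, 0, 0, 0]],
  ],
)

```text
t: 9.4
position: [0.4964, 0.0028, 0.058]
ee_rot: [3.138, -0.002, 0.787]
contact_force: [8.4, -5.9, -3.1]
finger_gap: 0.0428
finger_force: 5.0
```

```bash
python3 - <<'E'
from h import *
o=manip.get_obs();print({k:np.round(o[k],4) for k in("t","position","ee_rot","contact_force","moment","finger_gap","finger_force")})
E
```

```text
{'t': np.float64(9.4), 'position': array([0.4964, 0.0028, 0.058 ]), 'ee_rot': array([ 3.1378e+00, -2.0000e-03,  7.8700e-01]), 'contact_force': array([ 8.3527, -5.8911, -3.1043]), 'moment': array([-1.1385, -1.3452,  0.0771]), 'finger_gap': np.float64(0.0428), 'finger_force': np.float64(4.9999)}
```

Call:
servo_tool(
  deltas=[
    [[-0.3, 0.03, -0.03, 0, 0, 0, 0], [-0.3, 0, 0, 0, 0, 0, 0], [-0.3, 0, 0, 0, 0, 0, 0]],
  ],
)

```text
t: 9.78
position: [0.4975, 0.0016, 0.058]
ee_rot: [3.139, -0.002, 0.787]
contact_force: [4.9, -4.5, 2.4]
finger_gap: 0.0403
finger_force: 5.0
```

Call:
servo_tool(
  deltas=[
    [[-0.3, 0.02, -0.02, 0, 0, 0, 0], [-0.4, 0, 0, 0, 0, 0, 0], [-0.4, 0, 0, 0, 0, 0, 0]],
  ],
  squeeze=20,
)

```text
t: 10.15
position: [0.4975, 0.0015, 0.0579]
ee_rot: [3.142, -0.001, 0.787]
contact_force: [-2.6, 3.2, 8.7]
finger_gap: 0.0399
finger_force: 20.0
```

Call:
servo_tool(
  deltas=[
    [[-0.4, 0, 0, 0, 0, 0, -0.5], [-0.4, 0, 0, 0, 0, 0, -0.5], [-0.4, 0, 0, 0, 0, 0, -0.5], [-0.4, 0, 0, 0, 0, 0, -0.5], [-0.4, 0, 0, 0, 0, 0, 0]],
  ],
)

```text
t: 10.78
position: [0.4982, 0.0007, 0.0579]
ee_rot: [3.14, -0.002, 0.437]
contact_force: [2.1, -3.5, 4.7]
finger_gap: 0.0394
finger_force: 20.0
```

```bash
cat > obs.py <<'E'
from h import *
o=manip.get_obs();print({k:np.round(o[k],4).tolist() for k in("t","position","ee_rot","contact_force","moment","finger_gap","finger_force")})
E
python3 obs.py
```

```text
{'t': 10.775, 'position': [0.4982, 0.0007, 0.0579], 'ee_rot': [3.1399, -0.0019, 0.4368], 'contact_force': [2.1434, -3.4506, 4.729], 'moment': [-0.7958, -0.4914, -0.0181], 'finger_gap': 0.0394, 'finger_force': 20.0017}
```

Call:
servo_tool(
  deltas=[
    [[-0.4, 0, 0, 0, 0, 0, -0.5], [-0.4, 0, 0, 0, 0, 0, -0.5], [-0.4, 0, 0, 0, 0, 0, -0.5], [-0.4, 0, 0, 0, 0, 0, -0.5], [-0.4, 0, 0, 0, 0, 0, 0]],
  ],
)

```text
t: 11.4
position: [0.4984, -0.0004, 0.058]
ee_rot: [3.139, -0.003, 0.088]
contact_force: [3.5, -13.9, 2.8]
finger_gap: 0.0396
finger_force: 20.0
```

Call:
servo_tool(
  deltas=[
    [[-0.4, 0, 0, 0, 0, 0, -0.5], [-0.4, 0, 0, 0, 0, 0, -0.5], [-0.4, 0, 0, 0, 0, 0, -0.5], [-0.4, 0, 0, 0, 0, 0, -0.5], [-0.4, 0, 0, 0, 0, 0, 0]],
  ],
)

```text
t: 12.02
position: [0.4983, -0.0014, 0.058]
ee_rot: [3.138, -0.004, -0.261]
contact_force: [3.3, -22.9, 3.3]
finger_gap: 0.0398
finger_force: 20.0
```

```bash
cat >> obs.py <<'E'
import sys
if len(sys.argv)>1:
    im=snap("scene",sys.argv[1]+".png")
    print(cv2.cvtColor(im,cv2.COLOR_RGB2GRAY)[200:236:2,284:330:2])
E
python3 obs.py
```

```text
{'t': 12.025, 'position': [0.4983, -0.0014, 0.058], 'ee_rot': [3.1383, -0.0036, -0.2613], 'contact_force': [3.2689, -22.8534, 3.2875], 'moment': [-4.1546, -0.5421, 0.0546], 'finger_gap': 0.0398, 'finger_force': 20.0015}
```

Call:
servo_tool(
  deltas=[
    [[-0.4, 0, -0.04, 0, 0, 0, 0], [-0.4, 0, -0.03, 0, 0, 0, 0], [-0.4, 0, 0, 0, 0, 0, 0]],
  ],
)

```text
t: 12.4
position: [0.4983, -0.0017, 0.0579]
ee_rot: [-3.14, -0.002, -0.26]
contact_force: [5.2, 6.0, 4.6]
finger_gap: 0.0397
finger_force: 20.0
```

Call:
servo_tool(
  deltas=[
    [[-0.4, 0, 0, 0, 0, 0, -0.5], [-0.4, 0, 0, 0, 0, 0, -0.5], [-0.4, 0, 0, 0, 0, 0, -0.5], [-0.4, 0, 0, 0, 0, 0, -0.5], [-0.4, 0, 0, 0, 0, 0, 0]],
  ],
)

```text
t: 13.02
position: [0.4979, -0.0027, 0.0579]
ee_rot: [-3.141, -0.002, -0.61]
contact_force: [-0.4, -3.9, 7.5]
finger_gap: 0.0399
finger_force: 20.0
```

```bash
python3 obs.py
```

```text
{'t': 13.025, 'position': [0.4979, -0.0027, 0.0579], 'ee_rot': [-3.1413, -0.0016, -0.6102], 'contact_force': [-0.3748, -3.8662, 7.5411], 'moment': [-0.7503, 0.0032, 0.0148], 'finger_gap': 0.0399, 'finger_force': 20.0016}
```

Call:
servo_tool(
  deltas=[
    [[0.0, 0, 0, 0, 0, 0, 0], [0.28, 0, 0, 0, 0, 0, 0], [0.28, 0, 0, 0.1, 0, 0, 0], [0.28, 0, 0, 0.8, 0, 0, 0], [0.28, 0, -0.3, 0.8, 0, 0, 0.3]],
  ],
)

```text
t: 13.65
position: [0.497, -0.0171, 0.1431]
ee_rot: [3.141, 0.001, -0.555]
contact_force: [-0.4, -0.5, 0.3]
finger_gap: 0.06
finger_force: 0.0
```

Call:
servo_tool(
  deltas=[
    [[0.28, 0, -0.8, 0.8, 0, 0, 1], [0.28, 0, -1, 0, 0, 0, 1], [0.28, 0, -1, 0, 0, 0, 1], [0.28, 0, 0, 0, 0, 0, 0]],
  ],
)

```text
t: 14.15
position: [0.4969, -0.1598, 0.182]
ee_rot: [3.142, 0.0, -0.034]
contact_force: [0.3, -0.4, -0.6]
finger_gap: 0.0599
finger_force: 0.0
```

```bash
python3 - <<'E'
from h import *
im=snap("scene","s5.png"); a=snap("top","t5.png")
A=lambda i,x,y,w,h,s:cv2.resize(i[y:y+h,x:x+w,::-1],None,fx=s,fy=s,interpolation=cv2.INTER_CUBIC)
cv2.imwrite("pics/c5.png",np.hstack([A(im,245,170,100,100,4),A(a,260,170,80,80,5)]))
E
python3 obs.py
```

```text
{'t': 14.25, 'position': [0.4972, -0.1573, 0.1819], 'ee_rot': [-3.1412, 0.0003, -0.036], 'contact_force': [0.6594, 0.5856, -1.2839], 'moment': [-0.0034, 0.0398, -0.0426], 'finger_gap': 0.06, 'finger_force': 0.0}
```

View pics/c5.png

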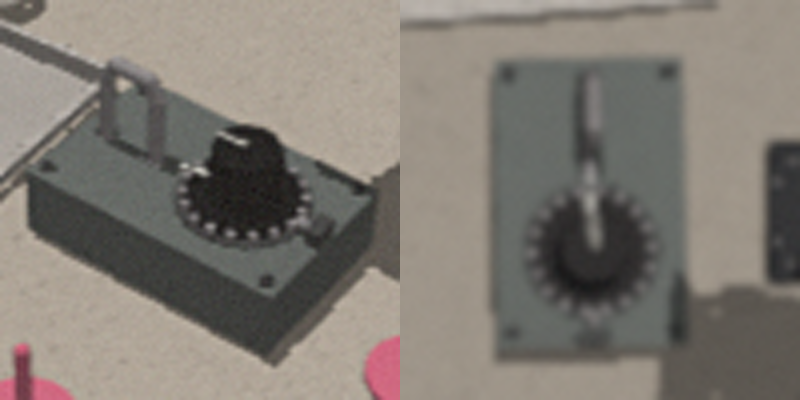

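The crop shows the pointer line at the index mark in both views: top crop from (595,248) to (587,187), mark near (590,170). I'll check the angle by number and find the crown.

```bash
python3 - <<'E'
from h import *
a=cv2.cvtColor(cv2.imread("pics/t5.png"),cv2.COLOR_BGR2GRAY).astype(float);b=cv2.cvtColor(cv2.imread("pics/s5.png"),cv2.COLOR_BGR2GRAY).astype(float)
def line(n,g,x,y,w,h,th,z):
    s=g[y:y+h,x:x+w]; yy,xx=np.where(s>th); W=s[yy,xx]-th
    P=cast(n,np.c_[xx+x,yy+y],z)[:,:2]; c=np.average(P,0,W); C=np.cov((P-c).T,aweights=W); v=np.linalg.eigh(C)[1][:,1]
    v=v if v[0]>0 else -v
    print(n,c.round(4),np.degrees(np.arctan2(v[1],v[0])).round(1),len(W))
line("scene",b,297,201,12,7,80,.085)
print(b[200:218:1,288:312].astype(int))
print(a[200:222,290:306].astype(int))
print(a[180:198,290:306].astype(int))
E
```

```text
scene [ 0.5099 -0.001 ] 11.6 33
[[107 103 104 103 105 104 105 102 108 105 104 101 104 104 106 123 150 164
  165 164 164 167 166 169]
 [102 104 102 103 109 107 101 106 101 104 103 102 105  96  87  75  73  73
   74  89 114 132 143 159]
 [103 106 106 101 103 104 103 104 102 103 104 114 102  73  42  37  29  33
   33  39  42  48  52  88]
 [104 106 103 100 105 102 105 106 105 104 110 130 149 121  83  56  40  35
   35  33  32  32  34  38]
 [102 105 105 103 102 103 104 102 104 104  88  63  73 124 152 124  87  73
   61  41  37  40  37  32]
 [103 105 104 106 102 102 105 105 101  93  68  32  37  44  67 111 164 172
  126  70  40  39  43  31]
 [105 101 104 105 103  99 104 103 104  87  45  37  36  37  26  46  67  88
   84  47  38  36  35  40]
 [106 104 102 103 104 103 103 101 104  85  41  35  37  39  37  37  33  37
   41  33  39  38  41  39]
 [102 102 104 102 100 101 105 102 109  86  42  34  44  35  42  36  40  33
   36  32  41  41  38  37]
 [ 74  86  95 101 103 107 107 104  87  62  29  33  38  36  38  40  44  32
   41  38  40  45  38  41]
 [ 57  65  98 113 100 110 122 105  61  40  30  37  36  42 
[... 2732 characters left out ...]
 119 108 106 106 106 106 105]
 [106 106 106 104  94  78  79 101 121 119 109 104 105 105 104 106]
 [108 107 106 103  92  72  77 102 120 121 110 104 105 104 106 105]
 [106 106 106 103  90  71  76 102 121 120 110 104 105 104 105 106]
 [106 107 107 103  89  71  76 102 120 119 110 104 104 105 104 106]
 [106 107 106 104  90  73  77 102 121 122 111 104 104 104 105 104]
 [104 105 106 102  89  70  76 101 121 123 111 105 104 106 104 104]
 [104 106 107 103  90  72  75 101 122 124 112 107 105 105 104 104]
 [106 107 105 105  90  71  69  94 114 117 108 105 104 105 105 105]
 [106 106 106 104  90  67  63  80  95  99 101 103 104 107 106 105]
 [107 106 107 104  91  68  59  70  83  87  94 103 105 106 105 106]]
```

Call:
servo_tool(
  deltas=[
    [[0, 0.39, 0.78, 0, 0, 0, 0.1], [0, 0.39, 0.78, 0, 0, 0, 0.1], [0, 0.4, 0.78, 0, 0, 0, 0], [0, 0.4, 0.79, 0, 0, 0, 0], [0, 0, 0, 0, 0, 0, 0]],
  ],
  squeeze=5,
)

```text
t: 14.88
position: [0.5766, 0.0028, 0.1818]
ee_rot: [-3.141, 0.0, 0.005]
contact_force: [-1.2, -0.4, 1.4]
finger_gap: 0.0474
finger_force: 0.0
```

Call:
servo_tool(
  deltas=[
    [[0, 0, 0, -0.7, 0, 0, 0], [0, 0, 0, -0.6, 0, 0, 0], [0, 0, 0, -0.5, 0, 0, 0], [0, 0, 0, -0.28, 0, 0, 0], [0, 0, 0, 0, 0, 0, 0]],
  ],
)

```text
t: 15.5
position: [0.5759, -0.0008, 0.0776]
ee_rot: [-3.141, 0.001, 0.001]
contact_force: [-0.9, -0.6, 0.0]
finger_gap: 0.0473
finger_force: 0.0
```

```bash
python3 obs.py
```

```text
{'t': 15.5, 'position': [0.5759, -0.0008, 0.0776], 'ee_rot': [-3.1415, 0.0011, 0.0015], 'contact_force': [-0.854, -0.5712, 0.0047], 'moment': [0.0227, 0.0087, 0.0302], 'finger_gap': 0.0473, 'finger_force': 0.0}
```

Call:
servo_tool(
  deltas=[
    [[-0.4, 0, 0, 0, 0, 0, 0], [-0.6, 0, 0, 0, 0, 0, 0], [-0.8, 0, 0, 0, 0, 0, 0], [-1, 0, 0, 0, 0, 0, 0], [-1, 0, 0, 0, 0, 0, 0]],
  ],
)

```text
t: 16.12
position: [0.5764, -0.001, 0.0781]
ee_rot: [-3.142, -0.0, 0.002]
contact_force: [0.2, -0.3, 1.2]
finger_gap: 0.0097
finger_force: 5.0
```

```bash
python3 obs.py
```

```text
{'t': 16.125, 'position': [0.5764, -0.001, 0.0781], 'ee_rot': [-3.1416, -0.0003, 0.0017], 'contact_force': [0.1861, -0.321, 1.1978], 'moment': [-0.0319, 0.0367, -0.0427], 'finger_gap': 0.0097, 'finger_force': 4.9994}
```

Both fingers are on the crown with almost no side force. I'll grip firmly and lift gently, watching the force.

Call:
servo_tool(
  deltas=[
    [[-1, 0, 0, 0, 0, 0, 0], [-1, 0, 0, 0.06, 0, 0, 0], [-1, 0, 0, 0.06, 0, 0, 0], [-1, 0, 0, 0, 0, 0, 0]],
  ],
  squeeze=35,
)

```text
t: 16.62
position: [0.5764, -0.0009, 0.0842]
ee_rot: [3.142, -0.0, 0.002]
contact_force: [-0.1, -1.0, -2.0]
finger_gap: 0.0085
finger_force: 35.0
```

```bash
python3 obs.py
```

```text
{'t': 16.625, 'position': [0.5764, -0.0009, 0.0842], 'ee_rot': [3.1416, -0.0003, 0.0019], 'contact_force': [-0.0768, -0.9897, -1.9528], 'moment': [0.0014, 0.0027, -0.0151], 'finger_gap': 0.0085, 'finger_force': 34.9978}
```

Call:
servo_tool(
  deltas=[
    [[-1, 0, 0, 0.1, 0, 0, 0], [-1, 0, 0, 0.1, 0, 0, 0], [-1, 0, 0, 0.1, 0, 0, 0], [-1, 0, 0, 0.1, 0, 0, 0], [-1, 0, 0, 0, 0, 0, 0]],
  ],
)

```text
t: 17.25
position: [0.5766, -0.0009, 0.1044]
ee_rot: [3.142, -0.001, 0.002]
contact_force: [0.1, 0.2, -1.2]
finger_gap: 0.0088
finger_force: 35.0
```

```bash
python3 obs.py
```

```text
{'t': 17.25, 'position': [0.5766, -0.0009, 0.1044], 'ee_rot': [3.1416, -0.0008, 0.0019], 'contact_force': [0.1162, 0.152, -1.1602], 'moment': [0.0596, 0.0539, 0.0298], 'finger_gap': 0.0088, 'finger_force': 34.9979}
```

It's coming out freely, so I'll continue up.

Call:
servo_tool(
  deltas=[
    [[-1, 0, 0, 0.15, 0, 0, 0], [-1, 0, 0, 0.15, 0, 0, 0], [-1, 0, 0, 0.15, 0, 0, 0], [-1, 0, 0, 0.2, 0, 0, 0], [-1, 0, 0, 0.3, 0, 0, 0]],
  ],
)

```text
t: 17.88
position: [0.5762, -0.0009, 0.1522]
ee_rot: [-3.142, 0.0, 0.002]
contact_force: [-0.4, 0.0, -2.5]
finger_gap: 0.0088
finger_force: 35.0
```

Call:
servo_tool(
  deltas=[
    [[-1, 0, 0, 0.4, 0, 0, 0], [-1, 0, 0, 0.4, 0, 0, 0], [-1, 0, 0, 0.4, 0, 0, 0], [-1, 0, 0, 0.2, 0, 0, 0], [-1, 0, 0, 0, 0, 0, 0]],
  ],
)

```text
t: 18.5
position: [0.5765, -0.0009, 0.2221]
ee_rot: [3.142, -0.001, 0.002]
contact_force: [0.1, -0.3, -2.3]
finger_gap: 0.0095
finger_force: 35.0
```

Call:
servo_tool(
  deltas=[
    [[-1, 0, 0, 0, 0, 0, 0], [-1, 0, 0, 0, 0, 0, 0], [-1, 0, 0, 0, 0, 0, 0], [-1, 0, 0, 0, 0, 0, 0]],
  ],
)

```text
t: 19.0
position: [0.5763, -0.0009, 0.2213]
ee_rot: [-3.142, 0.0, 0.002]
contact_force: [-0.3, 0.2, -1.6]
finger_gap: 0.0089
finger_force: 35.0
```

```bash
python3 - <<'E'
from h import *
im=snap("scene","s6.png")
cv2.imwrite("pics/c6.png",cv2.resize(im[130:340,100:380,::-1],None,fx=2.8,fy=2.8,interpolation=cv2.INTER_CUBIC))
E
python3 obs.py
```

```text
{'t': 19.05, 'position': [0.5763, -0.001, 0.2214], 'ee_rot': [-3.1416, 0.0001, 0.0018], 'contact_force': [0.3771, 0.5838, -1.969], 'moment': [-0.0197, 0.0192, -0.0154], 'finger_gap': 0.0093, 'finger_force': 34.9979}
```

View pics/c6.png

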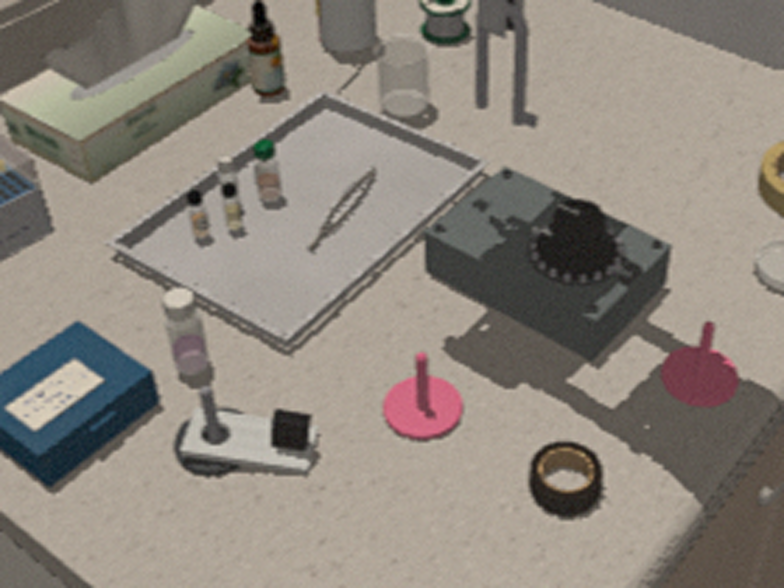

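The shackle hangs clear with its legs down, foot lug at crop pixel (525,120). The dial is still at its mark, the tag is down on the post at (215,430), and nothing else was disturbed.

```bash
python3 -c "
from rig import manip
print(manip.finish_job())"
```

```text
the job is handed in; nothing more can be done
None
```

The job is handed in at about 19 s: the tag hangs all the way down on the grey post, the dial is at its mark, and the shackle is held still, legs down, about 10 cm above the lock.

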